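Lock the bayonet cap onto the strainer housing

TASK

Close the grey strainer housing on the bench with its bayonet cap, the one with two side lugs: set the lugs into the two gaps in the mouth, push the cap down against the spring, give it a full quarter turn clockwise (seen from above) so that the lugs catch under the lips, and let go. Leave the plain round stopper without lugs where it stands.

Things in the scene. Friction and masses are not known exactly. Their poses are not given: they have to be found in the camera images.
- housing_mouth (a point): Mouth of the fixed grey strainer housing: on its axis, level with the top of the steel lips, 60 mm above the bench. Flange 120 mm square, 12 high; neck 100 mm across; bore 56 mm. Gaps for the lugs on its +x and -x sides, 34 mm wide or more, out to 45 mm from the axis; lips 8 mm thick over the +y and -y sides, where brass pipe ports (43 mm high) reach out 66 mm. z up.
- spring_plate (a joint): Sprung plate in the bore under the cap's foot: m pressed down, 0 to 0.016 (hard stop, about 8 N). At 0 the lugs stand in the gaps level with the lips; from 0.008 they are under the lips and can turn, so press 10 to 15 mm while turning. The full turn goes only clockwise from above (negative yaw), to a stop just past 90 degrees; let go, the spring holds it up against the lips.
- cap_bar (a point): Centre of the black grip bar of the loose, upright bayonet cap, 56 mm above its underside. Bar 44 mm along x, 14 along y, reaching 18 mm above and below. Body 44 mm across, 38 high, foot tapered to 30. Two lugs along +x and -x to 40 mm from the axis, 14 wide, 12 to 20 mm above the underside. Height above housing_mouth: 36 mm set in, 28 locked, 20 at the hard stop. 0.15 kg.
- stopper_bar (a point): Centre of the grip bar of a plain push-in stopper, a bystander to be left alone: same body, bar and axes as the cap (this point 56 mm above its underside), but with two thin black sealing rings and no lugs. Cap and stopper may stand in either place.

How it is judged (in metres and radians):
On the way:
1. the cap is in the mouth with its lugs in the gaps, pressed in at least part of the way (horizontal distance between cap_bar and housing_mouth below 0.012 m and z of cap_bar in the frame of housing_mouth below 0.034 m and angle between the x axis of cap_bar and the x axis of housing_mouth, either way round below 0.7 rad), for 0.05 s.
At the end, for the whole second after the job is handed in: The cap sits upright (within 10 degrees) in the housing, its bar centre within 12 mm of the mouth's axis and 14 to 32 mm above the mouth (lugs under the lips), turned so that its lugs lie within 20 degrees of the housing's y axis, and it stays so when let go (horizontal distance between cap_bar and housing_mouth below 0.012 m and z of cap_bar in the frame of housing_mouth between 0.014 and 0.032 m and angle between the x axis of cap_bar and the y axis of housing_mouth, either way round below 0.35 rad and angle between cap_bar's own z axis and vertical below 0.17 rad); the robot touches nothing.
It fails at once if the plain stopper is moved by more than 30 mm (distance of stopper_bar from where it was at the start of the episode above 0.03 m).
It also fails if it takes over 40 s, if anything falls off the work surface, if the arm or the gripper's body presses on something with over 40 N, if the wrist force passes 120 N, or if a joint passes its speed limit or range.

ROBOT

A 6-joint arm with a two-finger parallel gripper is mounted at the origin on the work surface; the furniture and walls round the work are solid. World frame = base frame: x ahead of the robot, y to its left, z up, the work surface at z = 0. Lengths are in mm, angles in rad, forces in N, time in s.
With the tool pointing down it reaches from about 325 to 775 mm from the base axis. Payload 9.3 kg.
Tool frame: the origin (TCP) lies midway between the tips of the shut fingers; the grasp point (between the pads) lies 19 mm behind it; z points along the fingers, y is the line along which they close (so a half turn about z gives the same grasp; the last joint's range is limited). The gripper opens to 85 mm and grips with 20 to 120 N. Pads are 22 mm wide; open, the fingers measure 114 mm over their backs; the gripper's body (76 mm by 85 mm) begins 54 mm behind the grasp point. The pads swing forward as they close: fully open they stand 13 mm farther back than shut.
Start: joints at [1.196, 0.259, 0.021, 1.334, 0, 1.418], TCP at [120.994, 536.523, 231.279] pointing down, gripper open.
Joint ranges: [-3.04, 3.04], [-0.91, 1.82], [-1.04, 1.36], [-1.92, 1.95], [-1.52, 1.45], [-3.14, 3.14]. Speed limits (rad/s): [2.22, 2.22, 2.79, 3.14, 3.14, 3.14].

INTERFACE

Orientations are given as a unit quaternion [w, x, y, z].
In Python, from cell import manip gives the robot as it stands.
- The arm moves only by the tool carry_out, never from a script. Its argument "rows" is text: rows parted by semicolons, each of 5 numbers parted by spaces: the shift along the tool's x, y, z in m, then the turn about the tool's z in rad, then the gripper's target within -1 to 1 (shut at 1, half-way at 0, fully open at -1). A call has 1 to 20 rows; each row is the pose to reach, as a shift and turn from the pose commanded when the call began, along the tool's axes at that moment; what a row does not reach only later rows make up. A row lasts 1/10 s, in which the tool goes at most 50 mm and 8.59 degrees, less where a joint would pass 70% of its speed; a pose out of reach is approached as far as the arm can. A call with a gripper value outside its range is refused whole. The fingers move at their own pace and stop on an object; "force" is the grip in N (left out, the last holds). Time passes only in rows, so rows that repeat a pose let the fingers close. It gives the time, the measured TCP pose, the force, the opening and the grip force at its end, in the units of the state.
- manip.read_state(): the state, without advancing time (a new reading comes with each control period).
- manip.read_camera(name): name is "scene" or "top" or "wrist"; returns (picture, depth): 480x640x3 uint8, red, green, blue; 480x640 float32, mm along the optical axis (not along the pixel's ray), 0 where there is no reading.
- manip.camera_params(name): a dict with "camera_matrix" (3x3 intrinsics, pixels), "cam_to_world" (4x4, takes a point from camera to world coordinates). Camera axes: x right, y down, z forward; pixel columns grow to the right and rows downward; lengths in mm; the calibration is good to about 2 mm. A picture is of the moment at which its call begins: read the wrist's pose just before it. camera_params takes no time and is no camera call; for the wrist camera it gives the pose at the moment of the call.
- manip.job_done(): hands the job in; it is judged then, once.
The state is a dict: "time": time; "q": joint angles; "joint_velocities": joint speeds; "joint_efforts": joint torques, N m; "position": TCP position; "orientation": TCP orientation; "contact_force": force on the tool from outside, world axes, zero at the start; "wrist_torque": the same for the moment, N m; "finger_gap": opening from 0.0 (shut) to 1.0 (fully open); "gripper_force": force on a finger pad.
Only numpy, scipy, OpenCV 4.12 (cv2) and the standard library are available. Lean on these libraries where they do the work, as an engineer would, in place of code of your own. Each camera call takes 0.05 s, during which the arm holds its last target. There are 200 camera calls.

## Working session

There is one attempt and no reset: what is moved stays moved. The work goes in short steps, Python scripts to look and compute and a tool call to move; the robot and the scene stay as the last step left them, time stands still between calls to the robot, and variables do not carry over. Pictures are saved under pics/ and viewed, at most 10 in all, crops included, and the job is handed in when it is done.

Besides the shell and the picture viewer there is one more tool, called after "Call:" as name(argument=value, ...) on one line, values as JSON. carry_out: Moves the arm, as the interface text tells. Its arguments: {"type":"object","properties":{"rows":{"type":"string"},"force":{"type":"number"}},"required":["rows"]}

```bash
mkdir -p pics
cat > h.py <<'E'
import numpy as np, cv2
from cell import manip
def shot(n,f):
    P=manip.camera_params(n); im,d=manip.read_camera(n)
    cv2.imwrite(f'pics/{f}.png',im[:,:,::-1]); np.savez(f'{f}.npz',im=im,d=d,K=P['camera_matrix'],T=P['cam_to_world'])
def cloud(f):
    z=np.load(f'{f}.npz'); d=z['d']; v,u=np.indices(d.shape); K=np.array(z['K'])
    p=np.stack([(u-K[0,2])/K[0,0]*d,(v-K[1,2])/K[1,1]*d,d],-1); T=np.array(z['T'])
    w=p@T[:3,:3].T+T[:3,3]; w[d==0]=np.nan
    return z['im'],w
E
python3 - <<'E'
from h import *
for n in('top','scene'): shot(n,n+'0')
print(manip.read_state())
E
```

```text
{'time': 0.1, 'q': array([1.19638114e+00, 2.59154189e-01, 2.08767462e-02, 1.33369880e+00,
       1.15282233e-06, 1.41819564e+00]), 'joint_velocities': array([ 4.33596932e-05, -2.31129229e-05,  2.41969558e-03, -8.29058660e-04,
        1.65198316e-04,  6.47225501e-04]), 'joint_efforts': array([ 5.58266402e-03, -5.56688619e+01,  3.45071983e+01,  1.15530007e-02,
       -1.50317060e-04,  2.58671271e-06]), 'position': array([120.91910426, 536.30625376, 230.73206733]), 'orientation': array([-1.54221674e-04,  1.10680000e-01,  9.93855920e-01, -5.69441556e-04]), 'contact_force': array([ 0.8633757 , -0.24259294,  0.72908193]), 'wrist_torque': array([ 0.03692715,  0.03793572, -0.02054159]), 'gripper_force': 0.0, 'finger_gap': 1.0003260545806294}
```

View pics/top0.png

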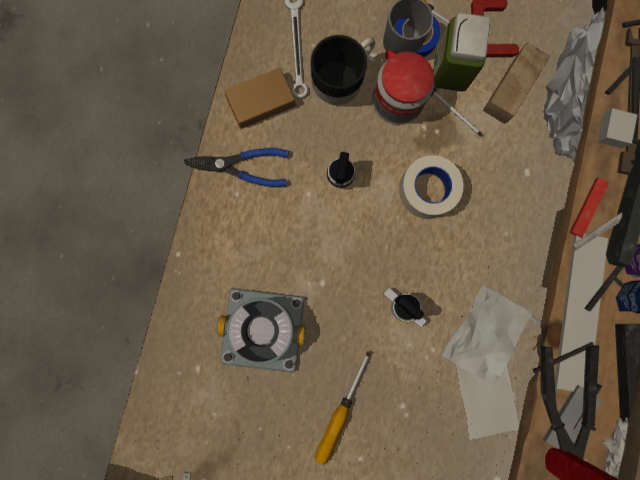

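View pics/scene0.png

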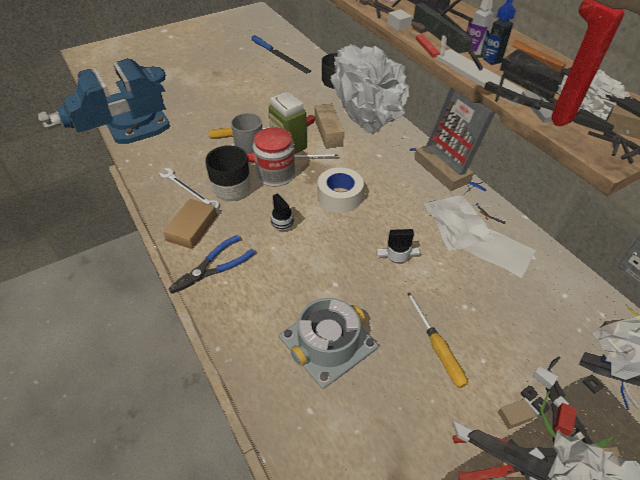

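The top view shows the lugged cap at about (406,307), with lugs at about (388,292) and (425,323). The housing is at about (262,331), with brass ports left and right and the gaps (dark) up and down. The stopper is at (342,170), away from the work. Next I'll measure them.

Run:
```python
from h import *
im,w=cloud('top0')
a=cv2.resize(im[280:380,210:310],(400,400),interpolation=2); b=cv2.resize(im[260:360,355:455],(400,400),interpolation=2)
cv2.imwrite('pics/crop.png',np.hstack([a,b])[:,:,::-1])
def reg(c0,c1,r0,r1,z0,z1):
    p=w[r0:r1,c0:c1].reshape(-1,3); return p[(p[:,2]>z0)&(p[:,2]<z1)]
def rect(p): return cv2.minAreaRect(p[:,:2].astype(np.float32))
print('bench',np.nanmedian(w[380:400,230:300,2]))
for n,a in dict(flange=(210,315,280,380,8,16),lip=(210,315,280,380,55,66),capbar=(370,445,270,345,66,80),lugs=(370,445,270,345,10,25),stopbar=(310,370,140,200,66,80)).items():
    p=reg(*a); r=rect(p); print(n,len(p),p.mean(0).round(1),np.round(r[0],1),np.round(r[1],1),r[2])
```

```text
bench 0.7519047714818043
flange 1902 [ 422.3 -107.3   12.3] [ 419.5 -102. ] [119.9 119.8] 82.26148223876953
lip 1618 [ 419.5 -101.9   60.4] [ 419.9 -102. ] [97.5 98.1] 89.35584259033203
capbar 283 [ 451.3 -327.2   73.8] [ 451.5 -327.6] [43.5 14.3] 46.691192626953125
lugs 209 [ 453.8 -322.1   20.1] [ 447.4 -323.8] [80.3 32.4] 41.25388717651367
stopbar 258 [ 666.8 -229.8   73.6] [ 667.5 -230. ] [13.9 43.7] 78.96246337890625
```

View pics/crop.png

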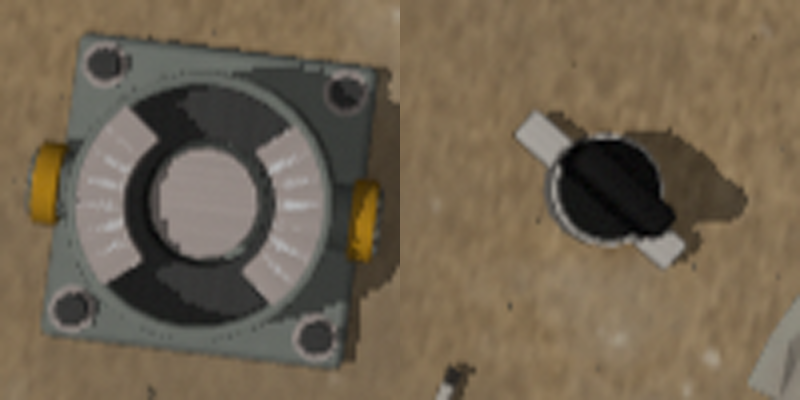

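The crops confirm it. The housing's gaps run nearly along world x (housing yaw about -7.7°), and the cap's bar and lugs lie at about +46.7°. Plan: grip with tool x at 226.7°, so joint 6 has room for the whole clockwise turn.

```bash
cat >> h.py <<'E'
def yaw(s=None):
    w,x,y,z=(s or manip.read_state())['orientation']; return np.arctan2(2*(x*y+w*z),1-2*(y*y+z*z))
def to(x,y,z,deg,base=None):
    s=manip.read_state(); p=s['position'] if base is None else np.array(base[:3]); a=yaw(s) if base is None else np.radians(base[3])
    d=np.array([x,y,z])-p; t=(a-np.radians(deg)+np.pi)%(2*np.pi)-np.pi
    c,n=np.cos(a),np.sin(a)
    print(np.round([(c*d[0]+n*d[1])/1e3,(n*d[0]-c*d[1])/1e3,-d[2]/1e3,t],4))
E
python3 - <<'E'
from h import *
b=(120.994,536.523,231.279,np.degrees(yaw())); print(b)
to(430,50,231,226.7,b); to(451.5,-327.5,170,226.7,b)
E
```

```text
(120.994, 536.523, 231.279, np.float64(167.2909596098486))
[-4.0850e-01 -4.0660e-01  3.0000e-04 -1.0369e+00]
[-0.5125 -0.7701  0.0613 -1.0369]
```

Call:
carry_out(rows="-0.4085 -0.4066 0 -1.037 -1;-0.4085 -0.4066 0 -1.037 -1;-0.4085 -0.4066 0 -1.037 -1;-0.4085 -0.4066 0 -1.037 -1;-0.4085 -0.4066 0 -1.037 -1;-0.4085 -0.4066 0 -1.037 -1;-0.4085 -0.4066 0 -1.037 -1;-0.4085 -0.4066 0 -1.037 -1;-0.4085 -0.4066 0 -1.037 -1;-0.4085 -0.4066 0 -1.037 -1;-0.4085 -0.4066 0 -1.037 -1;-0.4085 -0.4066 0 -1.037 -1;-0.5125 -0.7701 0.061 -1.037 -1;-0.5125 -0.7701 0.061 -1.037 -1;-0.5125 -0.7701 0.061 -1.037 -1;-0.5125 -0.7701 0.061 -1.037 -1;-0.5125 -0.7701 0.061 -1.037 -1;-0.5125 -0.7701 0.061 -1.037 -1;-0.5125 -0.7701 0.061 -1.037 -1;-0.5125 -0.7701 0.061 -1.037 -1", force=60)

```text
time: 2.1
position: [450.4, -321.1, 171.0]
orientation: [-0.0, -0.396, 0.918, 0.0]
contact_force: [0.8, 0.5, -0.2]
finger_gap: 0.999
gripper_force: 0.0
```

Call:
carry_out(rows="0 0 0 0 -1;0 0 0 0 -1;0 0 0 0 -1")

```text
time: 2.4
position: [450.6, -318.2, 171.5]
orientation: [-0.0, -0.397, 0.918, 0.0]
contact_force: [-0.9, -0.1, -0.3]
finger_gap: 1.0
gripper_force: 0.0
```

Run:
```python
from h import *
print(manip.read_state()['position'],np.degrees(yaw()))
to(451.5,-327.5,44,226.7)
shot('wrist','w1'); im,w=cloud('w1')
p=w.reshape(-1,3); p=p[(p[:,2]>68)&(p[:,2]<80)&(np.hypot(p[:,0]-451,p[:,1]+327)<40)]
print(len(p),p.mean(0),cv2.minAreaRect(p[:,:2].astype(np.float32)))
```

```text
[ 450.55455239 -318.16866484  171.47035786] -133.27543512877864
[ 0.0061 -0.0071  0.1275  0.0004]
1003 [ 451.47855381 -328.72673743   73.13123101] ((452.42218017578125, -328.1393127441406), (43.074989318847656, 13.852280616760254), 46.6835823059082)
```

View pics/w1.png

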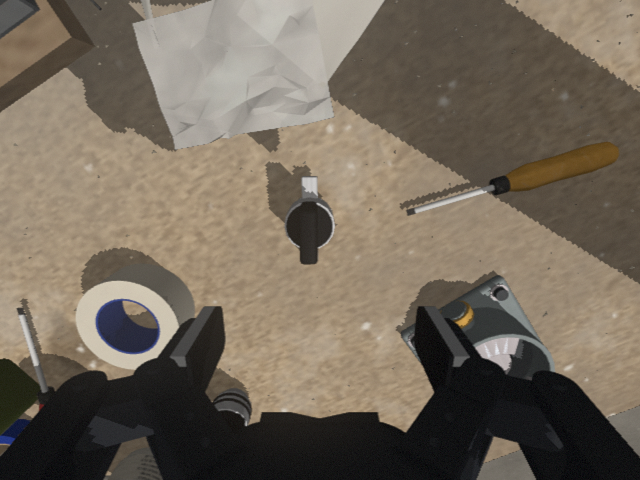

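The wrist view shows the cap upright at (310,225), its bar parallel to the pads. The bar centre comes out at (452,-328), the same within 1 mm as from the top camera.

Run:
```python
from h import *
to(452,-328,44,226.7)
```

```text
[ 0.0065 -0.0078  0.1278  0.0011]
```

Call:
carry_out(rows="0.0065 -0.0078 0.04 0.001 -1;0.0065 -0.0078 0.08 0.001 -1;0.0065 -0.0078 0.105 0.001 -1;0.0065 -0.0078 0.127 0.001 -1;0.0065 -0.0078 0.127 0.001 -1;0.0065 -0.0078 0.127 0.001 -1")

```text
time: 3.05
position: [452.4, -328.3, 45.5]
orientation: [0.0, -0.397, 0.918, -0.0]
contact_force: [-0.2, 0.1, 0.3]
finger_gap: 1.002
gripper_force: 0.0
```

Run:
```python
from h import *
s=manip.read_state();print(s['position'],s['contact_force'])
to(452,-328,44,226.7)
```

```text
[ 452.36528222 -328.33088296   45.50793467] [-0.15170966  0.08263475  0.34278454]
[0.     0.0005 0.0015 0.0004]
```

Now I'll close and lift 90 mm.

Call:
carry_out(rows="0 0 0.0015 0 1;0 0 0.0015 0 1;0 0 0.0015 0 1;0 0 0.0015 0 1;0 0 0.0015 0 1;0 0 0.0015 0 1;0 0 0.0015 0 1;0 0 0.0015 0 1;0 0 0.0015 0 1;0 0 0.0015 0 1;0 0 -0.03 0 1;0 0 -0.07 0 1;0 0 -0.105 0 1;0 0 -0.105 0 1;0 0 -0.105 0 1", force=60)

```text
time: 4.55
position: [452.0, -329.1, 149.7]
orientation: [0.0, -0.396, 0.918, -0.0]
contact_force: [-0.3, 0.5, -1.5]
finger_gap: 0.151
gripper_force: 59.0
```

Run:
```python
from h import *
s=manip.read_state();print(s['position'],s['finger_gap'],s['gripper_force'],s['contact_force'])
to(420,-102,150,172.3)
```

```text
[ 452.0025162  -329.14798741  149.66471643] 0.15065326785730143 59.01984930038452 [-0.25697505  0.47976772 -1.54045964]
[-1.432e-01  1.792e-01 -3.000e-04  9.485e-01]
```

Call:
carry_out(rows="-0.143 0.179 0 0.949 1;-0.143 0.179 0 0.949 1;-0.143 0.179 0 0.949 1;-0.143 0.179 0 0.949 1;-0.143 0.179 0 0.949 1;-0.143 0.179 0 0.949 1;-0.143 0.179 0 0.949 1;-0.143 0.179 0 0.949 1;-0.143 0.179 0 0.949 1;-0.143 0.179 0 0.949 1;-0.143 0.179 0 0.949 1")

```text
time: 5.65
position: [419.8, -102.4, 149.2]
orientation: [-0.0, 0.067, 0.998, 0.0]
contact_force: [-0.2, -0.1, -1.1]
finger_gap: 0.156
gripper_force: 59.2
```

Run:
```python
from h import *
s=manip.read_state();print(s['position'],np.degrees(yaw()))
to(420,-102,108,172.3)
shot('wrist','w2'); im,w=cloud('w2')
p=w.reshape(-1,3); n=np.hypot(p[:,0]-420,p[:,1]+102)<90
for lo,hi in((9,15),(57,63)):
    q=p[n&(p[:,2]>lo)&(p[:,2]<hi)]; print(len(q),cv2.minAreaRect(q[:,:2].astype(np.float32)))
shot('scene','s2')
```

```text
[ 419.83604539 -102.40529801  149.20124717] 172.30269747057704
[-0.0001  0.0004  0.0412  0.    ]
4320 ((420.75421142578125, -101.41571807861328), (119.02262115478516, 119.24205017089844), 82.30680084228516)
5225 ((414.29925537109375, -100.2747802734375), (99.1382064819336, 86.29619598388672), 81.9160385131836)
```

View pics/w2.png

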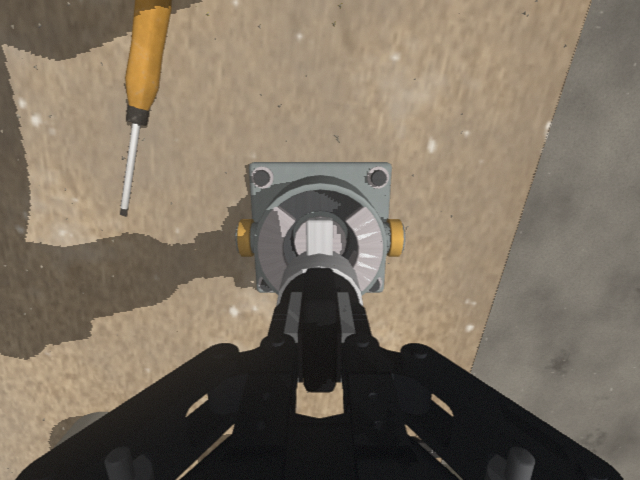

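The wrist view shows the cap over the mouth with its lug at (320,235), in line with the gap axis. The housing centre is confirmed at (420.3,-101.7) and its yaw at -7.7°. I'll lower the cap in steps and watch the force.

Call:
carry_out(rows="0 0.0 0.02 0 1;0 0 0.04 0 1;0 0 0.05 0 1;0 0 0.057 0 1;0 0 0.062 0 1;0 0 0.062 0 1")

```text
time: 6.35
position: [420.0, -102.3, 87.4]
orientation: [-0.0, 0.067, 0.998, 0.0]
contact_force: [0.3, 0.2, -0.9]
finger_gap: 0.15
gripper_force: 59.2
```

Run:
```python
from h import *
s=manip.read_state();print(s['position'],s['contact_force'],s['wrist_torque'])
to(420.2,-101.8,71,172.3)
shot('scene','s3'); im=cv2.imread('pics/s3.png'); cv2.imwrite('pics/s3c.png',cv2.resize(im[220:400,240:440],(800,600)[:1]+(600,)))
```

```text
[ 419.95271366 -102.25093329   87.40200771] [ 0.26994516  0.20780395 -0.89121004] [-0.02947713  0.02509797  0.01666054]
[-0.0002  0.0005  0.0164 -0.0004]
```

View pics/s3c.png

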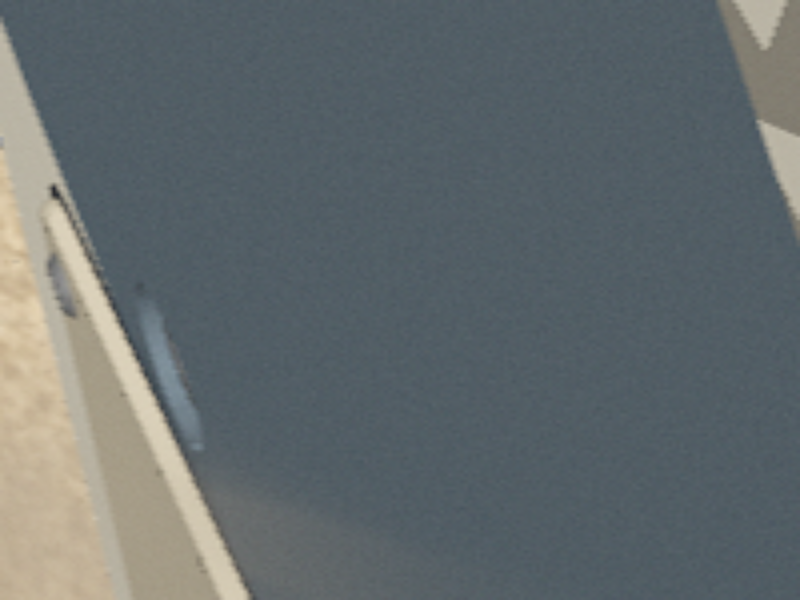

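The scene camera is blocked by the arm. There is no contact force yet, so the foot is free in the bore. Next I'll press about 12 mm into the spring.

Call:
carry_out(rows="0 0.0004 0.004 0 1;0 0.0004 0.008 0 1;0 0.0004 0.012 0 1;0 0.0004 0.016 0 1;0 0.0004 0.016 0 1;0 0.0004 0.016 0 1")

```text
time: 7.0
position: [420.5, -102.0, 71.8]
orientation: [0.001, 0.067, 0.998, -0.0]
contact_force: [1.7, -0.9, 4.9]
finger_gap: 0.153
gripper_force: 60.1
```

Run:
```python
from h import *
s=manip.read_state();print(s['position'],s['contact_force'],s['wrist_torque'])
```

```text
[ 420.54592461 -102.01827871   71.84369209] [ 1.6628384  -0.86176176  4.92611554] [-0.0990564  -0.47026446 -0.0342754 ]
```

A force change of about 6 N fits roughly 12 mm of spring travel. Now the clockwise turn.

Call:
carry_out(rows="0 0 0 0.13 1;0 0 0 0.26 1;0 0 0 0.39 1;0 0 0 0.52 1;0 0 0 0.65 1;0 0 0 0.78 1;0 0 0 0.91 1;0 0 0 1.04 1;0 0 0 1.17 1;0 0 0 1.3 1;0 0 0 1.43 1;0 0 0 1.52 1;0 0 0 1.57 1;0 0 0 1.58 1;0 0 0 1.58 1;0 0 0 1.58 1")

```text
time: 8.6
position: [419.9, -101.8, 71.6]
orientation: [-0.0, 0.756, 0.655, -0.0]
contact_force: [-0.7, 0.3, 4.2]
finger_gap: 0.157
gripper_force: 60.1
```

Run:
```python
from h import *
s=manip.read_state();print(s['position'],np.degrees(yaw()),s['contact_force'],s['wrist_torque'])
```

```text
[ 419.8751273  -101.759058     71.58992898] 81.81379942506604 [-0.73195331  0.288469    4.24645781] [ 0.03351649  0.0927594  -0.00295958]
```

The turn is complete with little torque. I'll ease the cap up against the lips, open, and retreat.

Call:
carry_out(rows="0 0 -0.002 0 1;0 0 -0.004 0 1;0 0 -0.004 0 1;0 0 -0.004 0 -0.3;0 0 -0.004 0 -0.3;0 0 -0.004 0 -0.3;0 0 -0.004 0 -0.3;0 0 -0.004 0 -0.3;0 0 -0.004 0 -0.3;0 0 -0.02 0 -0.3;0 0 -0.06 0 -0.3;0 0 -0.1 0 -0.3;0 0 -0.15 0 -0.3;0 0 -0.15 0 -0.3;0 0 -0.15 0 -0.3")

```text
time: 10.1
position: [420.5, -102.0, 222.4]
orientation: [0.001, 0.756, 0.654, 0.001]
contact_force: [0.5, -0.0, 0.8]
finger_gap: 0.648
gripper_force: 0.0
```

Run:
```python
from h import *
s=manip.read_state();print(s['time'],s['position'],s['contact_force'],s['finger_gap'])
shot('wrist','w3'); im,w=cloud('w3')
p=w.reshape(-1,3); n=np.hypot(p[:,0]-420,p[:,1]+102)<40
q=p[n&(p[:,2]>95)&(p[:,2]<130)]; print(len(q),np.median(q[:,2]),cv2.minAreaRect(q[:,:2].astype(np.float32)))
```

```text
10.1 [ 420.4532189  -101.98484928  222.44743476] [ 0.52903196 -0.04793501  0.78366665] 0.6479735761737836
865 105.32513602069218 ((419.5492248535156, -103.29544830322266), (44.67110824584961, 13.315905570983887), 82.04708099365234)
```

View pics/w3.png

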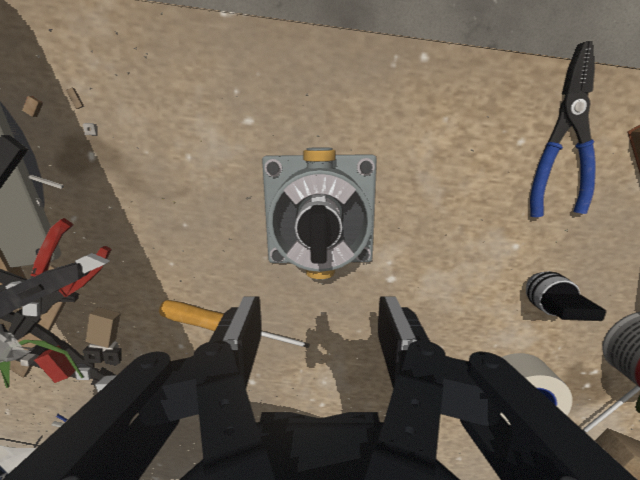

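The cap is upright at (319,228) with its lugs hidden under the lips. The bar centre is about 28 mm above the mouth, at 82° along the housing's y axis, and the gripper is clear.

```bash
python3 -c "
from cell import manip
print(manip.job_done())"
```

```text
the job is handed in; nothing more can be done
None
```

The bayonet cap is locked in the strainer housing: in the last camera check before hand-in, its lugs were under the lips along the ports' axis and the arm was clear; the stopper was left alone, and the job was handed in at about 10 s (no verdict came back).

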